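# Cover the funnel, then unlatch the sterilising basket's gate and hold it wide

## Task

A colleague is about to slide the loose steel filter funnel into the wire sterilising basket and needs both hands for it. First set the loose steel cover gently onto the funnel's rim so that it sits seated, level and centred; then squeeze the basket's blue catch so that it stays drawn back, squeeze the red spring catch and, keeping it squeezed until the gate is free, swing the gate outward past its detent to at least a right angle. Finish while still holding the gate wide open, because it swings back by itself if let go; leave the bottle, the box and the tape roll alone.

Things in the scene. Friction and masses are not known exactly. Their poses are not given: they have to be found in the camera images.
- funnel_rim (a point): centre of the top rim of the loose stainless funnel that stands on the worktop, open side up: rim 138 mm across outside, 99 mm above its underside, standing on a collar 61 mm wide. z up. It weighs about 0.36 kg and tips if pushed at the rim.
- cover_knob (a point): centre of the blue knob (24 mm wide) of the loose stainless cover, a disc 147 mm across lying on the worktop: on its axis, 27 mm above its underside. The knob spans 15 to 35 mm above the underside; the disc's top beside it is at 16 mm, so fingertips stay above that. z up. 0.12 kg. Seated, its flat underside rests on the rim, this point 27 mm above funnel_rim.
- cover: the same loose cover; origin at the centre of its underside, z up (the second, already covered funnel inside the basket is fixed)
- funnel: the same loose funnel; origin at the centre of its underside, z up
- basket: wire sterilising basket, fixed, 176 mm deep, 354 mm long, top rail 145 mm above the worktop; origin at the centre of its underside. Its front looks along its own -x; +y runs along the front from the gate's hinge (y = -174 mm) to the fixed half; z up. The gate closes the half at negative y; the middle post, where the catches meet, is at y = 0.
- gate: the gate's leaf with its red catch: wire panel 160 mm long, from 20 to 149 mm above the worktop; origin on the hinge axis at worktop height; its own +y runs from the hinge along the leaf to the free end, its -x is the outer face; z up.
- gate_hinge (a point): point on the gate's upright hinge axis, 174 mm above the worktop (axes as gate)
- gate_swing (a joint): gate angle in rad, 0 shut, up to 1.85; grows as the free end swings outward (counter-clockwise from above). Closing spring 0.06 N m shut, 0.22 N m at 1.6. Detent: a sprung ball rides over a lobe between 0.35 and 1.15 (peak 0.75), up to 0.3 N m against opening before the peak and helping after; let go past it, the gate falls back and rests against it.
- blue_catch (a point): catch on the fixed half of the front: two upright blue tabs in a row along y of basket, 22 mm wide, 4 mm thick, tops 188 mm above the worktop; this point is midway between them at 174 mm. They span 46 mm outside; squeezed, both move in 12 mm, to a 22 mm span. 2.5 N friction, no spring: it stays where left. Guides below reach 166 mm: keep fingertips above.
- post_catch (a joint): travel of each blue tab, 0 shut to 0.012 m fully squeezed; its tongue lies 8 mm over the gate's end and is clear of it beyond 0.008
- red_catch (a point): spring catch on the gate's top rail: two upright red tabs in a row along the leaf (y of gate), sizes and heights as the blue pair; this point is midway between them, 174 mm above the worktop, 98 mm from the hinge axis, moving with the gate. Both move in 12 mm (span 46 to 22 mm) against a spring, 3 N at rest to 6 N squeezed, and spring back when let go.
- gate_catch (a joint): travel of each red tab, 0 shut to 0.012 m fully squeezed; its bolt reaches 8 mm behind the keeper on the middle post and is clear of it beyond 0.008. Once the gate is about 0.1 rad open the bolt can no longer catch.
- bottle: bystander: glass bottle with an orange cap, 58 mm wide, 109 mm tall; origin at the centre of its underside
- box: bystander: flat box with a blue lid, 68 x 68 x 22 mm; origin at the centre of its underside
- tape: bystander: green tape roll lying flat, 73 mm across, 19 mm high; origin at the centre of its underside
Things that resemble listed ones, but are neither listed nor needed, are in the scene too. Leave any black look-alike of the cover alone.

How it is judged (in metres and radians):
On the way, in this order (a step that is already met when the one before it is completed fails the run):
1. the cover sits seated, level and centred on the funnel's rim, let go (horizontal distance between cover_knob and funnel_rim below 0.008 m and z of cover_knob in the frame of funnel_rim between 0.023 and 0.031 m and angle between cover_knob's own z axis and vertical below 0.05 rad and contact force between the fingers and cover below 0.05 N), for 0.3 s.
2. the blue catch is drawn back clear of the gate, the gate still shut (value of joint post_catch above 0.009 m and value of joint gate_swing below 0.08 rad), for 0.1 s.
3. the red catch is squeezed clear of its keeper by the fingers, the blue one still back (value of joint each of gate_catch, post_catch above 0.008 m and contact force between the fingers and gate above 0.5 N), for 0.05 s.
4. the gate has been swung past its detent (value of joint gate_swing above 1.2 rad), for 0.1 s.
At the end, for the whole second after the job is handed in: the gate is at 1.5 rad or wider, still, held by the fingers (0.8 N or more) and nothing else; the blue catch is still back over 8 mm; the cover sits on the upright funnel on the worktop within 8 mm of centre, 4 mm of seated height and 0.05 rad of level (value of joint gate_swing above 1.5 rad and velocity of joint gate_swing between -0.1 and 0.1 rad/s and contact force between the fingers and gate above 0.8 N and contact force between gate and funnel below 0.1 N and contact force between gate and cover below 0.1 N and contact force between gate and bottle below 0.1 N and value of joint post_catch above 0.008 m and horizontal distance between cover_knob and funnel_rim below 0.008 m and z of cover_knob in the frame of funnel_rim between 0.023 and 0.031 m and angle between each of cover_knob, funnel_rim's own z axis and vertical below 0.05 rad and height (world z) of funnel_rim below 0.104 m); the arm keeps its last pose, push and grip.
It fails at once if the cover slammed or dropped onto the funnel (contact force between cover and funnel above 30 N).
It fails at once if the funnel knocked over or lifted (angle between funnel_rim's own z axis and vertical above 0.35 rad or height (world z) of funnel_rim above 0.13 m).
It fails at once if a bystander disturbed (distance of any of bottle, box, tape from where it was at the start of the episode above 0.025 m).
It also fails if it takes over 72 s, if anything falls off the work surface, if the arm or the gripper's body presses on something with over 40 N, if the wrist force passes 120 N, or if a joint passes its speed limit or range.

## Robot

A 6-joint arm with a two-finger parallel gripper is mounted at the origin on a cart in front of the work surface, level with it; the furniture and walls round the work are solid. World frame = base frame: x ahead of the robot, y to its left, z up, the work surface at z = 0. Lengths are in mm, angles in degrees, forces in N, time in s.
With the tool pointing down it reaches from about 200 to 875 mm from the base axis. Payload 3.4 kg.
Tool frame: the origin (TCP) lies midway between the tips of the shut fingers; the grasp point (between the pads) lies 19 mm behind it; z points along the fingers, y is the line along which they close (so a half turn about z gives the same grasp; the last joint's range is limited). The gripper opens to 94 mm and grips with 3 to 60 N. Pads are 16 mm wide; open, the fingers measure 119 mm over their backs; the gripper's body (75 mm by 177 mm) begins 78 mm behind the grasp point.
Start: joints at [69.213, 15.808, 86.224, -0, 77.962, -6.933], TCP at [137.7, 558.305, 205.493] pointing down, gripper open.
Joint ranges: [-165.64, 165.64], [-43.16, 119.46], [12.63, 154.43], [-67.54, 247.53], [6.08, 155.33], [-154.97, 154.97]. Speed limits (degrees/s): [147.25, 147.25, 180, 180, 180, 180].

## Interface

Orientations are given as a 3x3 rotation matrix whose columns are the frame's x, y, z axes.
In Python, from station import robot gives the robot as it stands.
- The arm moves only by the tool carry_out, never from a script. Its argument "steps" is a list of rows, each an object with "linear": the shift along the tool's x, y, z in m, a list of three; "rot": the turn, a rotation vector about the tool's x, y, z in degrees, a list of three. In form: [{"linear": [x, y, z], "rot": [ax, ay, az]}, ...]. A call has exactly 10 rows; each row shifts and turns the commanded pose from where the row before left it, along the tool's axes as they then stand; what a row does not reach is not made up. A row lasts 1/8 s, in which the tool goes at most 62.5 mm and 10.7 degrees, less where a joint would pass 70% of its speed; a pose out of reach is approached as far as the arm can. A call is refused whole if a number of a shift passes 0.0625 or a number of a turn 10.7, either way. A call with a gripper value outside its range is refused whole. "fingers" is the closure, from -1 (fully open) to 1 (shut), set as the call begins (left out, the last holds). The fingers move at their own pace and stop on an object; "newtons" is the grip in N (left out, the last holds). Time passes only in rows, so rows that do not move let the fingers close, or fill a call up. It gives the time, the measured TCP pose, the force, the opening and the grip force at its end, in the units of the state.
- robot.state(): the state, without advancing time (a new reading comes with each control period).
- robot.read_camera(name): name is "side" or "top"; returns a dict with "img" (480x640x3 uint8, blue, green, red), "z_map" (480x640 float32, mm along the optical axis (not along the pixel's ray), 0 where there is no reading), "fx", "fy", "cx", "cy" (pixels), "k1" (the pictures are not rectified: a ray, as slopes to the right and down, at radius r is drawn at 1 + k1 r^2 times it, then the intrinsics apply), "rvec" (rotation vector, rad) and "tvec" (3), from world to camera coordinates, as OpenCV has them. Camera axes: x right, y down, z forward; pixel columns grow to the right and rows downward; lengths in mm; the calibration is good to about 2 mm. A picture is of the moment at which its call begins.
- robot.hand_in(): hands the job in; it is judged then, once.
The state is a dict: "t": time; "joints": joint angles; "dq": joint speeds; "effort": joint torques, N m; "ee_pos": TCP position; "tcp_rot": TCP orientation; "force": force on the tool from outside, world axes, zero at the start; "torque": the same for the moment, N m; "finger_gap": finger opening in mm; "grasp_force": force on a finger pad.
Only numpy, scipy, OpenCV 4.12 (cv2) and the standard library are available. Lean on these libraries where they do the work, as an engineer would, in place of code of your own. Each camera call takes 0.05 s, during which the arm holds its last target. There are 200 camera calls.

## Working session

There is one attempt and no reset: what is moved stays moved. The work goes in short steps, Python scripts to look and compute and a tool call to move; the robot and the scene stay as the last step left them, time stands still between calls to the robot, and variables do not carry over. Pictures are saved under pics/ and viewed, at most 10 in all, crops included, and the job is handed in when it is done.

Besides the shell and the picture viewer there is one more tool, called by a JSON object that holds its "op" and its "data". carry_out: Moves the arm, as the interface text tells. Its arguments: {"type":"object","properties":{"steps":{"type":"array","items":{"type":"object","properties":{"linear":{"type":"array","items":{"type":"number"}},"rot":{"type":"array","items":{"type":"number"}}}}},"fingers":{"type":"number"},"newtons":{"type":"number"}},"required":["steps"]}

```bash
mkdir -p pics; ls; cat > h.py <<'E'
import numpy as np, cv2
from station import robot
def cam(n):
    c=robot.read_camera(n); c['R']=cv2.Rodrigues(np.array(c['rvec'],float))[0]; c['t']=np.array(c['tvec'],float).reshape(3)
    c['K']=np.array([[c['fx'],0,c['cx']],[0,c['fy'],c['cy']],[0,0,1.]])
    return c
def rays(c,uv):
    # slopes undistorted
    uv=np.asarray(uv,float).reshape(-1,2); d=(uv-[c['cx'],c['cy']])/[c['fx'],c['fy']]
    s=d.copy()
    for _ in range(20): s=d/(1+c['k1']*(s**2).sum(1,keepdims=True))
    return s
def cloud(c):
    v,u=np.mgrid[:480,:640]; s=rays(c,np.c_[u.ravel(),v.ravel()]); z=c['z_map'].ravel()[:,None]
    P=(np.c_[s,np.ones(len(s))]*z-c['t'])@c['R']; P[z[:,0]<=0]=np.nan
    return P.reshape(480,640,3)
def onz(c,uv,h):
    s=rays(c,uv); d=np.c_[s,np.ones(len(s))]@c['R']; o=-c['R'].T@c['t']
    return o+d*((h-o[2])/d[:,2])[:,None]
def proj(c,P):
    q=np.asarray(P,float).reshape(-1,3)@c['R'].T+c['t']; s=q[:,:2]/q[:,2:]; s=s*(1+c['k1']*(s**2).sum(1,keepdims=True))
    return s*[c['fx'],c['fy']]+[c['cx'],c['cy']]
E
python3 - <<'E'
from h import *
for n in ('top','side'):
    c=cam(n); cv2.imwrite(f'pics/{n}0.png',c['img']); print(n,-c['R'].T@c['t'],c['R'][2],c['fx'],c['k1'])
    np.savez(f'/tmp/{n}0.npz',**c)
s=robot.state(); print(s)
E
```

```text
pics
top [-362.11450305 -472.40489338 1746.6715921 ] [ 0.47041773  0.12602187 -0.8733989 ] 579.2612113738908 -0.17628925250442917
side [  547.03176514 -1385.21341555   670.20241893] [ 8.64123632e-04  9.02336596e-01 -4.31031231e-01] 438.37188295648184 -0.042953811746721804
{'t': 0.1, 'joints': array([ 6.92129006e+01,  1.58437357e+01,  8.62845163e+01, -2.46894034e-04,
        7.79622182e+01, -6.93343081e+00]), 'dq': array([ 0.05180823, -0.04781872, -0.11931138, -0.00763321, -0.02069522,
        0.02435821]), 'effort': array([ 4.81614279e-04, -4.05451584e+01, -2.37779135e+01,  7.03701354e-02,
        2.98252213e-02, -5.12879296e-05]), 'ee_pos': array([137.52075333, 557.81698391, 204.71785282]), 'tcp_rot': array([[-9.70910585e-01,  2.39441696e-01, -5.56442105e-04],
       [ 2.39442270e-01,  9.70909479e-01, -1.47771321e-03],
       [ 1.86428757e-04, -1.56796316e-03, -9.99998753e-01]]), 'force': array([-0.7051688 , -0.17293556, -0.23652789]), 'torque': array([0.01635124, 0.01516327, 0.01730562]), 'grasp_force': 0.0, 'finger_gap': 93.61872269584187}
```

View pics/top0.png

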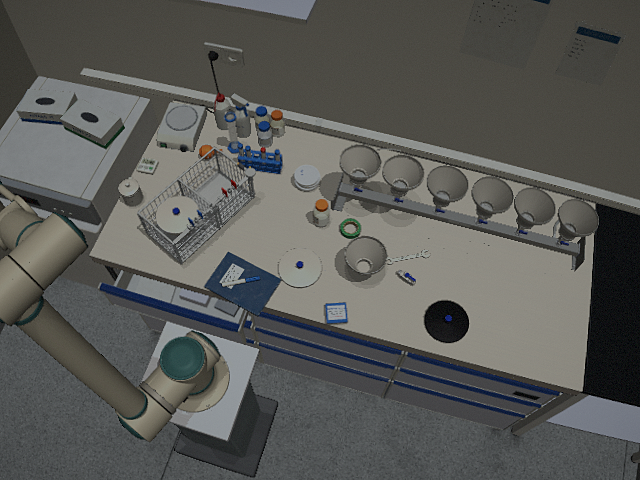

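View pics/side0.png

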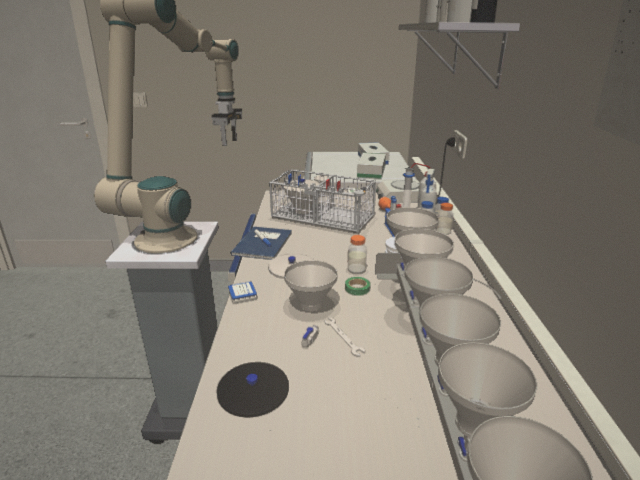

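The top view shows these candidates:
- **Cover:** the steel disc with a blue knob at (299,265). The black look-alike is at (448,319), the fixed covered funnel in the basket at (176,212), and a small white lid at (307,178).
- **Funnel:** the loose one at (365,257). The six in the rack, from (360,162) to (577,217), are not wanted.
- **Catches:** blue and red tabs at about (196,215) and (228,188) on the basket front.
- **Bystanders:** bottle (321,210), tape (350,228), box (336,313).

I choose the cover at (299,265) and the funnel at (365,257).

```bash
cat > m.py <<'E'
from h import *
def blobs(c,P,mask,amin=3):
    n,l,st,ce=cv2.connectedComponentsWithStats(mask.astype(np.uint8),connectivity=8)
    for i in range(1,n):
        if st[i,4]>=amin:
            p=P[l==i]; print('  px',ce[i].round(1),'A',st[i,4],'med',np.nanmedian(p,0).round(0),'zmax',np.nanmax(p[:,2]).round(0))
E
python3 - <<'E'
from m import *
for n in ('top','side'):
    c=cam(n); P=cloud(c); hsv=cv2.cvtColor(c['img'],cv2.COLOR_BGR2HSV); H,S,V=cv2.split(hsv)
    on=(P[...,2]>5)&(P[...,2]<200)&(P[...,0]>200)
    print(n,'blue'); blobs(c,P,on&(H>105)&(H<130)&(S>130))
    print(n,'red'); blobs(c,P,on&((H<8)|(H>172))&(S>130))
    if n=='top':
        C=onz(c,[[365,257]],50)[0]; print('approx funnel',C)
    m=(abs(P[...,0]-C[0])<130)&(abs(P[...,1]-C[1])<130)&(P[...,2]>93)&(P[...,2]<106)
    q=P[m]; print('rim pts',len(q),q.min(0),q.max(0))
    A=np.c_[2*q[:,:2],np.ones(len(q))]; s=np.linalg.lstsq(A,(q[:,:2]**2).sum(1),rcond=None)[0]; print('circ',s[:2],np.sqrt(s[2]+s[:2]@s[:2]),'z',np.percentile(q[:,2],[10,50,90]))
    m=(P[...,2]>135)&(P[...,2]<155)&(P[...,0]>300)&(P[...,1]>-100)
    # crop
    r=c['img'][150:265,130:270] if n=='top' else c['img'][165:235,255:385]
    cv2.imwrite(f'pics/{n}crop.png',cv2.resize(r,None,fx=5.6 if n=='side' else 5,fy=5.6 if n=='side' else 5,interpolation=cv2.INTER_CUBIC))
    np.save(f'/tmp/P{n}.npy',P)
E
```

```text
top blue
  px [247.  104.2] A 4 med [934. 144. 190.] zmax 194.0
  px [242.  109.6] A 35 med [939. 163. 151.] zmax 170.0
  px [261.1 111. ] A 88 med [984. 114. 108.] zmax 119.0
  px [230.  118.4] A 34 med [860. 180. 179.] zmax 196.0
  px [ 40.7 121. ] A 90 med [768. 992.  22.] zmax 48.0
  px [263.5 125.9] A 92 med [921.  83. 103.] zmax 115.0
  px [230.  144.5] A 4 med [865. 204.  17.] zmax 39.0
  px [236.3 147.7] A 49 med [842. 169.  16.] zmax 116.0
  px [261.6 160.2] A 493 med [806.  53.  54.] zmax 158.0
  px [357.8 189.5] A 17 med [ 769. -315.   72.] zmax 80.0
  px [398.1 199.7] A 18 med [ 770. -459.   70.] zmax 78.0
  px [175.6 210.5] A 30 med [469. 229. 144.] zmax 150.0
  px [439.4 210.5] A 17 med [ 771. -605.   69.] zmax 82.0
  px [199.7 213.6] A 19 med [461. 131. 178.] zmax 195.0
  px [190.8 221.4] A 16 med [431. 153. 173.] zmax 190.0
  px [482.2 221.4] A 16 med [ 771. -757.   70.] zmax 81.0
  px [522.3 231.6] A 19 med [ 771. -901.   69.] zmax 81.0
  px [563.8 242.6] A 18 med [  770. -1051.    73.] zmax 84.0
  px [230.3 255.5] A 30 med [428.  41.  12.] zmax 21.0
  px [232.8 258.
[... 2799 characters left out ...]
 287.9] A 15 med [ 357. -358.   23.] zmax 25.0
  px [231.7 291.9] A 31 med [ 304. -374.   22.] zmax 25.0
  px [245. 295.] A 3 med [ 342. -389.   22.] zmax 23.0
  px [240. 296.] A 3 med [ 331. -397.   23.] zmax 24.0
  px [251.5 377. ] A 31 med [ 406. -712.   36.] zmax 38.0
  px [461.2 440.5] A 4 med [ 773. -898.   75.] zmax 76.0
side red
  px [327.3 180.3] A 3 med [568.  87. 188.] zmax 189.0
  px [338.1 184.3] A 11 med [606.  66. 179.] zmax 190.0
  px [397.8 205.2] A 4 med [815.  45. 111.] zmax 114.0
rim pts 296 [ 451.22089712 -476.68881873   93.01920834] [ 588.57280814 -332.35773329  101.87301419]
circ [ 520.05007365 -404.93614091] 68.07519726731581 z [ 93.92543398  97.34657841 100.10111534]
```

View pics/topcrop.png

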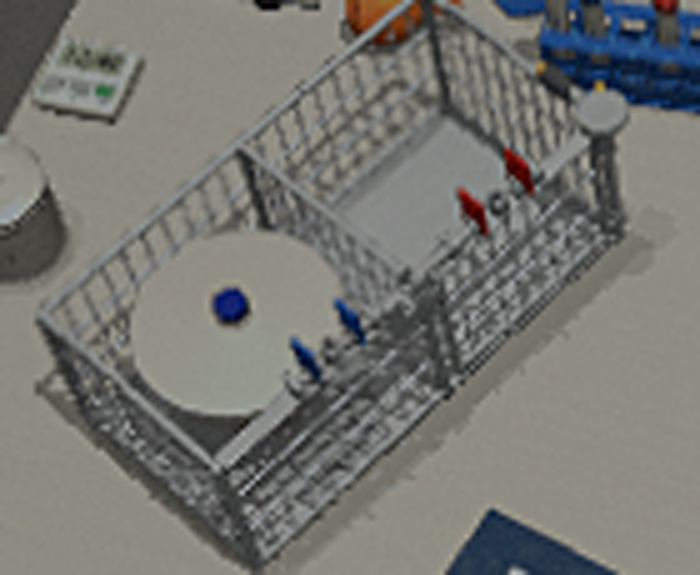

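The crop confirms the basket. Its blue tabs are at crop px (303,360) and (349,320), the red tabs at (472,212) and (518,171), and the hinge post at (600,120). The front faces the worktop's free area. Next I refine the rim and knob positions and compute the moves.

```bash
cat >> m.py <<'E'
from scipy.optimize import minimize
def circfit(c,x,y,z,r,rng=12):
    g=cv2.GaussianBlur(cv2.cvtColor(c['img'],cv2.COLOR_BGR2GRAY).astype(np.float32),(3,3),0)
    gx=cv2.Sobel(g,cv2.CV_32F,1,0);gy=cv2.Sobel(g,cv2.CV_32F,0,1)
    m=np.minimum(np.hypot(gx,gy),150); a=np.linspace(0,2*np.pi,180,endpoint=False)
    best=(0,)
    for dx in np.arange(-rng,rng+1,1.):
        for dy in np.arange(-rng,rng+1,1.):
            uv=proj(c,np.c_[x+dx+r*np.cos(a),y+dy+r*np.sin(a),0*a+z]).astype(np.float32)
            s=cv2.remap(m,uv[None,:,0],uv[None,:,1],cv2.INTER_LINEAR).mean()
            if s>best[0]: best=(s,x+dx,y+dy)
    return best
E
python3 - <<'E'
from m import *
t=cam('top'); s=cam('side')
for n,c in (('top',t),('side',s)):
    print(n,'rim',circfit(c,518,-404,99,69),'disc',[circfit(c,456,-200,z,73.5) for z in (2,6)])
print('knob',onz(t,[[299.4,264.2]],29),onz(s,[[291.5,257.8]],33))
B=onz(t,[[199.7,213.6],[190.8,221.4]],177); R=onz(t,[[233.3,183.5],[224.3,191.6]],177)
print('blue',B,'red',R)
b,r=B.mean(0),R.mean(0); d=b-r; L=np.hypot(*d[:2]);u=d/L; print('mid',b,r,'L',L,'angle',np.degrees(np.arctan2(-d[1],-d[0])),'hinge',r-98*u, 'gap',np.linalg.norm(B[0]-B[1]),np.linalg.norm(R[0]-R[1]))
print('red side',onz(s,[[338.1,184.3]],179),onz(s,[[327.3,180.3]],187))
print('bottle',onz(t,[[321,205]],105),'tape',onz(t,[[350,228]],19),'postdisc',onz(t,[[250,172]],174))
P=cloud(t); print('postdisc cloud',P[168:177,245:256].reshape(-1,3)[::9].round(0))
E
```

```text
top rim (np.float32(121.1359), np.float64(518.0), np.float64(-403.0)) disc [(np.float32(68.91495), np.float64(459.0), np.float64(-195.0)), (np.float32(68.41342), np.float64(457.0), np.float64(-195.0))]
side rim (np.float32(127.01526), np.float64(519.0), np.float64(-402.0)) disc [(np.float32(67.12444), np.float64(452.0), np.float64(-197.0)), (np.float32(67.01385), np.float64(453.0), np.float64(-204.0))]
knob [[ 453.69905242 -199.00264633   29.        ]] [[ 456.61820145 -198.02627686   33.        ]]
blue [[463.6656889  135.70058604 177.        ]
 [428.48256489 152.13354993 177.        ]] red [[603.62848384  72.93034925 177.        ]
 [565.18807799  89.97061852 177.        ]]
mid [446.07412689 143.91706798 177.        ] [584.40828092  81.45048389 177.        ] L 151.78409764751748 angle -24.30217382925572 hinge [673.72427188  41.11868802 177.        ] gap 38.83161749484629 42.04801515581641
red side [[606.57063891  70.83401086 179.        ]] [[569.1553784   90.70986377 187.        ]]
bottle [[ 650.51886067 -215.07331204  105.        ]] tape [[ 642.23465683 -323.61120145   19.        ]] postdisc [[665.02006294  36.76708616 174.        ]]
postdisc cloud [[686.  63. 159.]
 [793.  82.  11.]
 [688.  39. 159.]
 [683.  45. 159.]
 [676.  49. 161.]
 [672.  55. 158.]
 [682.  26. 156.]
 [672.  30. 162.]
 [670.  37. 156.]
 [664.  41. 157.]
 [658.  47. 156.]]
```

{"op": "carry_out", "data": {"steps": [{"linear": [0, 0, -0.005], "rot": [0, 0, 10.04]}, {"linear": [0, 0, -0.005], "rot": [0, 0, 10.04]}, {"linear": [0, 0, -0.005], "rot": [0, 0, 10.04]}, {"linear": [0, 0, -0.005], "rot": [0, 0, 10.04]}, {"linear": [0, 0, -0.005], "rot": [0, 0, 10.04]}, {"linear": [0, 0, -0.005], "rot": [0, 0, 10.04]}, {"linear": [0, 0, -0.005], "rot": [0, 0, 10.04]}, {"linear": [0, 0, -0.005], "rot": [0, 0, 10.04]}, {"linear": [0, 0, 0], "rot": [0, 0, 10.04]}, {"linear": [0, 0, 0], "rot": [0, 0, 10.04]}], "fingers": -1, "newtons": 20}}

```text
t: 1.55
ee_pos: [137.7, 558.3, 245.5]
tcp_rot: [[0.416, 0.909, 0.0], [0.909, -0.416, 0.0], [0.0, 0.0, -1.0]]
force: [-0.3, -0.2, -0.1]
finger_gap: 94.3
grasp_force: 0.0
```

```bash
cat >> h.py <<'E'
def go(x,y,z,yaw=-24.3,verbose=1):
    s=robot.state(); R=np.array(s['tcp_rot']); 
    d=R.T@(np.array([x,y,z])-s['ee_pos'])
    yw=np.radians(yaw); Y=np.array([np.cos(yw),np.sin(yw),0]); Z=np.array([0,0,-1.]); T=np.c_[np.cross(Y,Z),Y,Z]
    rv=np.degrees(cv2.Rodrigues(R.T@T)[0].ravel())
    print('t',round(s['t'],2),'pos',np.round(s['ee_pos'],1),'d tool',d.round(1),'rot',rv.round(2),'F',np.round(s['force'],2),'T',np.round(s['torque'],2),'gap',round(s['finger_gap'],1),'grip',round(s['grasp_force'],1),'q',np.round(s['joints'],0))
E
python3 -c "
from h import *
go(455.5,-198.5,120)"
```

```text
t 1.55 pos [137.7 558.3 245.5] d tool [-555.9  603.9  125.5] rot [ 0.   -0.   -0.29] F [-0.31 -0.15 -0.05] T [-0.07  0.12 -0.04] gap 94.3 grip 0.0 q [69. 15. 82. -0. 83. 94.]
```

{"op": "carry_out", "data": {"steps": [{"linear": [-0.0278, 0.0302, 0], "rot": [0, 0, 0]}, {"linear": [-0.0278, 0.0302, 0], "rot": [0, 0, 0]}, {"linear": [-0.0278, 0.0302, 0], "rot": [0, 0, 0]}, {"linear": [-0.0278, 0.0302, 0], "rot": [0, 0, 0]}, {"linear": [-0.0278, 0.0302, 0], "rot": [0, 0, 0]}, {"linear": [-0.0278, 0.0302, 0], "rot": [0, 0, 0]}, {"linear": [-0.0278, 0.0302, 0], "rot": [0, 0, 0]}, {"linear": [-0.0278, 0.0302, 0], "rot": [0, 0, 0]}, {"linear": [-0.0278, 0.0302, 0], "rot": [0, 0, 0]}, {"linear": [-0.0278, 0.0302, 0], "rot": [0, 0, 0]}], "fingers": -0.3}}

```text
t: 2.8
ee_pos: [299.1, 179.6, 245.7]
tcp_rot: [[0.41, 0.912, 0.001], [0.912, -0.41, 0.0], [0.001, 0.001, -1.0]]
force: [0.5, -0.3, 0.1]
finger_gap: 61.0
grasp_force: 0.0
```

{"op": "carry_out", "data": {"steps": [{"linear": [-0.0278, 0.0302, 0.015], "rot": [0, 0, 0]}, {"linear": [-0.0278, 0.0302, 0.015], "rot": [0, 0, 0]}, {"linear": [-0.0278, 0.0302, 0.015], "rot": [0, 0, 0]}, {"linear": [-0.0278, 0.0302, 0.015], "rot": [0, 0, 0]}, {"linear": [-0.0278, 0.0302, 0.015], "rot": [0, 0, 0]}, {"linear": [-0.0278, 0.0302, 0.015], "rot": [0, 0, 0]}, {"linear": [-0.0278, 0.0302, 0.015], "rot": [0, 0, 0]}, {"linear": [-0.0278, 0.0302, 0.015], "rot": [0, 0, 0]}, {"linear": [-0.0278, 0.0302, 0.015], "rot": [0, 0, 0]}, {"linear": [-0.0278, 0.0302, 0.015], "rot": [0, 0, 0]}]}}

```text
t: 4.05
ee_pos: [460.5, -198.1, 95.0]
tcp_rot: [[0.411, 0.912, 0.0], [0.912, -0.411, 0.0], [0.0, 0.0, -1.0]]
force: [0.5, 0.7, 0.1]
finger_gap: 61.1
grasp_force: 0.0
```

```bash
python3 -c "
from m import *
go(455.5,-198.5,18)
for n in ('side','top'):
    c=cam(n); P=cloud(c); H,S,V=cv2.split(cv2.cvtColor(c['img'],cv2.COLOR_BGR2HSV))
    u,v=proj(c,[455.5,-198.5,60])[0].astype(int); cv2.imwrite('pics/near_%s.png'%n,cv2.resize(c['img'][v-50:v+50,u-65:u+65],None,fx=6,fy=6,interpolation=cv2.INTER_CUBIC)); print(u,v)
"
```

```text
t 4.05 pos [ 460.5 -198.1   95. ] d tool [-2.4 -4.4 77. ] rot [ 0.02 -0.01  0.03] F [0.54 0.71 0.07] T [-0.07  0.09  0.02] gap 61.1 grip 0.0 q [-31.  15. 105.   0.  60.  -7.]
290 250
299 259
```

View pics/near_side.png

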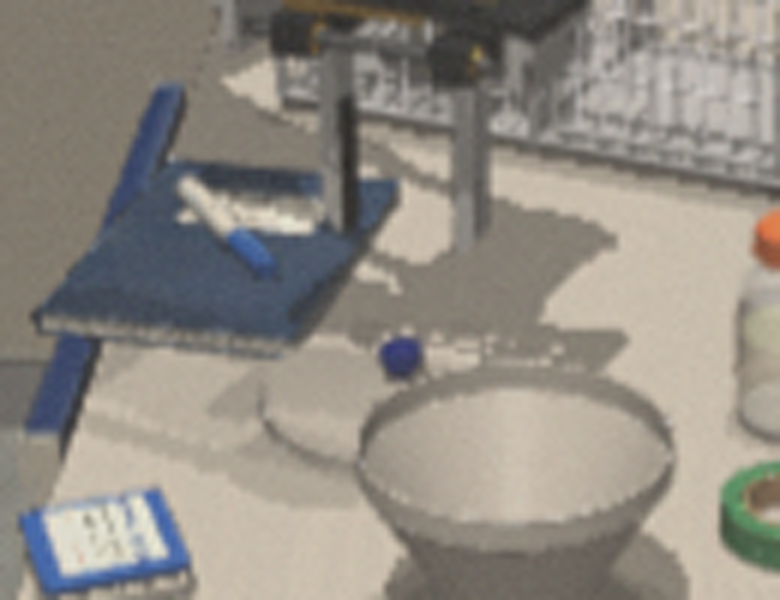

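The side crop shows the blue knob at (402,355), below and midway between the fingertips at (345,228) and (468,245). It lies clear of the funnel behind it, so I descend and grip.

{"op": "carry_out", "data": {"steps": [{"linear": [-0.002, -0.004, 0.012], "rot": [0, 0, 0]}, {"linear": [0, 0, 0.013], "rot": [0, 0, 0]}, {"linear": [0, 0, 0.013], "rot": [0, 0, 0]}, {"linear": [0, 0, 0.013], "rot": [0, 0, 0]}, {"linear": [0, 0, 0.01], "rot": [0, 0, 0]}, {"linear": [0, 0, 0.007], "rot": [0, 0, 0]}, {"linear": [0, 0, 0.004], "rot": [0, 0, 0]}, {"linear": [0, 0, 0.003], "rot": [0, 0, 0]}, {"linear": [0, 0, 0.001], "rot": [0, 0, 0]}, {"linear": [0, 0, 0], "rot": [0, 0, 0]}]}}

```text
t: 5.4
ee_pos: [455.6, -197.0, 19.6]
tcp_rot: [[0.411, 0.912, 0.0], [0.912, -0.411, -0.0], [0.0, 0.0, -1.0]]
force: [0.0, 0.4, -0.2]
finger_gap: 61.1
grasp_force: 0.0
```

{"op": "carry_out", "data": {"steps": [{"linear": [0, 0, 0], "rot": [0, 0, 0]}, {"linear": [0, 0, 0], "rot": [0, 0, 0]}, {"linear": [0, 0, 0], "rot": [0, 0, 0]}, {"linear": [0, 0, 0], "rot": [0, 0, 0]}, {"linear": [0, 0, 0], "rot": [0, 0, 0]}, {"linear": [0, 0, 0], "rot": [0, 0, 0]}, {"linear": [0, 0, 0], "rot": [0, 0, 0]}, {"linear": [0, 0, 0], "rot": [0, 0, 0]}, {"linear": [0, 0, 0], "rot": [0, 0, 0]}, {"linear": [0, 0, 0], "rot": [0, 0, 0]}], "fingers": 1, "newtons": 20}}

```text
t: 6.65
ee_pos: [455.7, -197.0, 19.5]
tcp_rot: [[0.411, 0.912, 0.0], [0.912, -0.411, -0.0], [0.0, 0.0, -1.0]]
force: [0.3, -0.4, -0.6]
finger_gap: 21.4
grasp_force: 20.0
```

{"op": "carry_out", "data": {"steps": [{"linear": [0, 0, -0.002], "rot": [0, 0, 0]}, {"linear": [0, 0, -0.005], "rot": [0, 0, 0]}, {"linear": [0, 0, -0.01], "rot": [0, 0, 0]}, {"linear": [0, 0, -0.02], "rot": [0, 0, 0]}, {"linear": [0, 0, -0.02], "rot": [0, 0, 0]}, {"linear": [0, 0, -0.02], "rot": [0, 0, 0]}, {"linear": [0, 0, -0.02], "rot": [0, 0, 0]}, {"linear": [0, 0, -0.02], "rot": [0, 0, 0]}, {"linear": [0, 0, -0.02], "rot": [0, 0, 0]}, {"linear": [0, 0, -0.01], "rot": [0, 0, 0]}]}}

```text
t: 7.9
ee_pos: [455.9, -197.1, 168.1]
tcp_rot: [[0.411, 0.912, 0.002], [0.912, -0.411, -0.001], [-0.0, 0.002, -1.0]]
force: [0.9, -0.1, -1.1]
finger_gap: 21.5
grasp_force: 20.0
```

```bash
python3 -c "
from m import *
go(518.5,-402.5,167)
x,y,z=robot.state()['ee_pos']
t=cam('top');s=cam('side')
for n,c in (('top',t),('side',s)):
  print([circfit(c,x,y,z-18+h,73.5) for h in (0,3,6)])
  H,S,V=cv2.split(cv2.cvtColor(c['img'],cv2.COLOR_BGR2HSV)); u,v=proj(c,[x,y,z])[0].astype(int)
  cv2.imwrite('pics/lift_%s.png'%n,cv2.resize(c['img'][v-40:v+40,u-50:u+50],None,fx=7,fy=7,interpolation=cv2.INTER_CUBIC))
"
```

```text
t 7.9 pos [ 455.9 -197.1  168.1] d tool [-161.5  141.4    1.4] rot [0.13 0.01 0.05] F [ 0.86 -0.15 -1.09] T [-0.06  0.04 -0.02] gap 21.5 grip 20.0 q [-31.  10.  99.   0.  70.  -7.]
[(np.float32(80.87854), np.float64(458.91546939024715), np.float64(-197.12928345397617)), (np.float32(80.676125), np.float64(456.91546939024715), np.float64(-197.12928345397617)), (np.float32(80.368774), np.float64(455.91546939024715), np.float64(-197.12928345397617))]
[(np.float32(102.283554), np.float64(458.91546939024715), np.float64(-195.12928345397617)), (np.float32(102.75884), np.float64(458.91546939024715), np.float64(-198.12928345397617)), (np.float32(103.931816), np.float64(454.91546939024715), np.float64(-189.12928345397617))]
```

{"op": "carry_out", "data": {"steps": [{"linear": [-0.008, 0.007, 0], "rot": [0, 0, 0]}, {"linear": [-0.015, 0.0131, 0], "rot": [0, 0, 0]}, {"linear": [-0.02, 0.0175, 0], "rot": [0, 0, 0]}, {"linear": [-0.02, 0.0175, 0], "rot": [0, 0, 0]}, {"linear": [-0.02, 0.0175, 0], "rot": [0, 0, 0]}, {"linear": [-0.02, 0.0175, 0], "rot": [0, 0, 0]}, {"linear": [-0.02, 0.0175, 0], "rot": [0, 0, 0]}, {"linear": [-0.02, 0.0175, 0], "rot": [0, 0, 0]}, {"linear": [-0.0125, 0.011, 0], "rot": [0, 0, 0]}, {"linear": [-0.006, 0.0053, 0], "rot": [0, 0, 0]}]}}

```text
t: 9.25
ee_pos: [518.1, -403.8, 165.6]
tcp_rot: [[0.412, 0.911, -0.001], [0.911, -0.412, 0.001], [0.0, -0.001, -1.0]]
force: [-0.3, 0.8, -0.9]
finger_gap: 21.5
grasp_force: 20.0
```

{"op": "carry_out", "data": {"steps": [{"linear": [0, 0, 0.005], "rot": [0, 0, 0]}, {"linear": [0, 0, 0.005], "rot": [0, 0, 0]}, {"linear": [0, 0, 0.005], "rot": [0, 0, 0]}, {"linear": [0, 0, 0.005], "rot": [0, 0, 0]}, {"linear": [0, 0, 0.005], "rot": [0, 0, 0]}, {"linear": [0, 0, 0.003], "rot": [0, 0, 0]}, {"linear": [0, 0, 0.002], "rot": [0, 0, 0]}, {"linear": [0, 0, 0], "rot": [0, 0, 0]}, {"linear": [0, 0, 0], "rot": [0, 0, 0]}, {"linear": [0, 0, 0], "rot": [0, 0, 0]}]}}

```text
t: 10.5
ee_pos: [518.2, -402.3, 136.6]
tcp_rot: [[0.411, 0.912, 0.0], [0.912, -0.411, -0.0], [-0.0, 0.0, -1.0]]
force: [-0.3, 0.1, -1.6]
finger_gap: 21.1
grasp_force: 20.0
```

```bash
python3 -c "
from m import *
go(518.5,-402.5,118)
x,y,z=robot.state()['ee_pos']
t=cam('top');s=cam('side')
for n,c in (('top',t),('side',s)):
  print('disc',[circfit(c,x,y,z-19.5+h,73.5,8) for h in (0,2,4)],'rim',circfit(c,x,y,99,69,8))
  u,v=proj(c,[x,y,z-10])[0].astype(int)
  cv2.imwrite('pics/hov_%s.png'%n,cv2.resize(c['img'][v-40:v+40,u-50:u+50],None,fx=7,fy=7,interpolation=cv2.INTER_CUBIC))
"
```

```text
t 10.5 pos [ 518.2 -402.3  136.6] d tool [-0.   0.3 18.6] rot [0.02 0.   0.04] F [-0.34  0.07 -1.56] T [-0.08  0.05  0.04] gap 21.1 grip 20.0 q [-44.  25.  82.   0.  73. -20.]
disc [(np.float32(95.3734), np.float64(522.1835359917386), np.float64(-402.3453283098604)), (np.float32(95.365364), np.float64(521.1835359917386), np.float64(-403.3453283098604)), (np.float32(95.54527), np.float64(520.1835359917386), np.float64(-403.3453283098604))] rim (np.float32(84.24876), np.float64(525.1835359917386), np.float64(-404.3453283098604))
disc [(np.float32(94.00368), np.float64(513.1835359917386), np.float64(-394.3453283098604)), (np.float32(107.11847), np.float64(513.1835359917386), np.float64(-394.3453283098604)), (np.float32(113.321266), np.float64(514.1835359917386), np.float64(-394.3453283098604))] rim (np.float32(75.66806), np.float64(520.1835359917386), np.float64(-403.3453283098604))
```

View pics/hov_side.png

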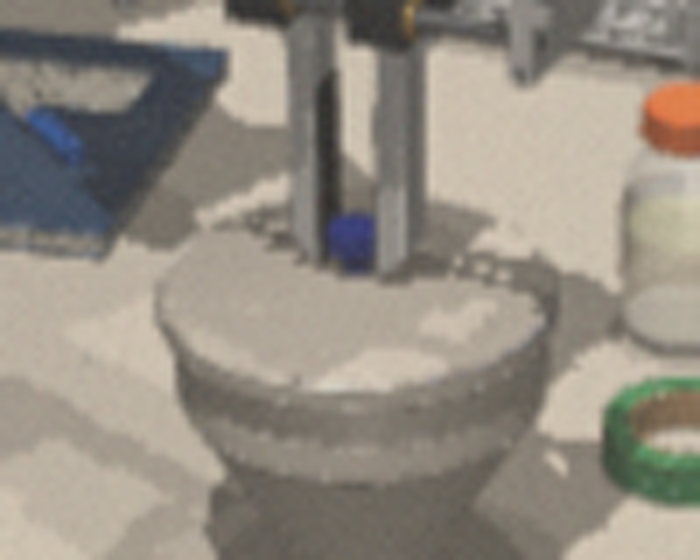

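The side crop shows the disc spanning columns 157 to 553 directly above the funnel, with the knob at (352,242). It looks level and roughly concentric, and the fits agree with that to 2–3 mm. I lower it gently.

{"op": "carry_out", "data": {"steps": [{"linear": [0, 0, 0.004], "rot": [0, 0, 0]}, {"linear": [0, 0, 0.004], "rot": [0, 0, 0]}, {"linear": [0, 0, 0.003], "rot": [0, 0, 0]}, {"linear": [0, 0, 0.002], "rot": [0, 0, 0]}, {"linear": [0, 0, 0.001], "rot": [0, 0, 0]}, {"linear": [0, 0, 0.001], "rot": [0, 0, 0]}, {"linear": [0, 0, 0.0005], "rot": [0, 0, 0]}, {"linear": [0, 0, 0.0005], "rot": [0, 0, 0]}, {"linear": [0, 0, 0], "rot": [0, 0, 0]}, {"linear": [0, 0, 0], "rot": [0, 0, 0]}]}}

```text
t: 11.85
ee_pos: [518.1, -402.3, 120.5]
tcp_rot: [[0.411, 0.912, 0.0], [0.912, -0.411, 0.0], [0.0, 0.0, -1.0]]
force: [-0.2, -0.9, -1.2]
finger_gap: 21.4
grasp_force: 20.0
```

{"op": "carry_out", "data": {"steps": [{"linear": [0, 0, 0.0005], "rot": [0, 0, 0]}, {"linear": [0, 0, 0], "rot": [0, 0, 0]}, {"linear": [0, 0, 0.0005], "rot": [0, 0, 0]}, {"linear": [0, 0, 0], "rot": [0, 0, 0]}, {"linear": [0, 0, 0.0003], "rot": [0, 0, 0]}, {"linear": [0, 0, 0], "rot": [0, 0, 0]}, {"linear": [0, 0, 0.0003], "rot": [0, 0, 0]}, {"linear": [0, 0, 0], "rot": [0, 0, 0]}, {"linear": [0, 0, 0], "rot": [0, 0, 0]}, {"linear": [0, 0, 0], "rot": [0, 0, 0]}]}}

```text
t: 13.1
ee_pos: [518.1, -402.2, 118.9]
tcp_rot: [[0.411, 0.912, 0.0], [0.912, -0.411, 0.0], [0.0, 0.0, -1.0]]
force: [1.0, -0.5, -1.7]
finger_gap: 21.3
grasp_force: 20.0
```

{"op": "carry_out", "data": {"steps": [{"linear": [0, 0, 0.0003], "rot": [0, 0, 0]}, {"linear": [0, 0, 0], "rot": [0, 0, 0]}, {"linear": [0, 0, 0.0003], "rot": [0, 0, 0]}, {"linear": [0, 0, 0], "rot": [0, 0, 0]}, {"linear": [0, 0, 0.0003], "rot": [0, 0, 0]}, {"linear": [0, 0, 0], "rot": [0, 0, 0]}, {"linear": [0, 0, 0.0003], "rot": [0, 0, 0]}, {"linear": [0, 0, 0], "rot": [0, 0, 0]}, {"linear": [0, 0, 0], "rot": [0, 0, 0]}, {"linear": [0, 0, 0], "rot": [0, 0, 0]}]}}

```text
t: 14.35
ee_pos: [518.2, -402.4, 118.5]
tcp_rot: [[0.411, 0.912, 0.001], [0.912, -0.411, -0.001], [-0.0, 0.001, -1.0]]
force: [-0.1, 0.3, 4.6]
finger_gap: 21.6
grasp_force: 20.0
```

Contact at TCP z 118.5, as predicted, with about 6 N. I release and retreat upward.

{"op": "carry_out", "data": {"steps": [{"linear": [0, 0, 0], "rot": [0, 0, 0]}, {"linear": [0, 0, 0], "rot": [0, 0, 0]}, {"linear": [0, 0, 0], "rot": [0, 0, 0]}, {"linear": [0, 0, 0], "rot": [0, 0, 0]}, {"linear": [0, 0, 0], "rot": [0, 0, 0]}, {"linear": [0, 0, 0], "rot": [0, 0, 0]}, {"linear": [0, 0, 0], "rot": [0, 0, 0]}, {"linear": [0, 0, 0], "rot": [0, 0, 0]}, {"linear": [0, 0, 0], "rot": [0, 0, 0]}, {"linear": [0, 0, 0], "rot": [0, 0, 0]}], "fingers": -0.4, "newtons": 20}}

```text
t: 15.6
ee_pos: [518.1, -402.2, 117.6]
tcp_rot: [[0.411, 0.912, 0.0], [0.912, -0.411, 0.0], [0.0, -0.0, -1.0]]
force: [0.2, -0.6, -1.0]
finger_gap: 65.7
grasp_force: 0.0
```

{"op": "carry_out", "data": {"steps": [{"linear": [0, 0, -0.003], "rot": [0, 0, 0]}, {"linear": [0, 0, -0.01], "rot": [0, 0, 0]}, {"linear": [0, 0, -0.015], "rot": [0, 0, 0]}, {"linear": [0, 0, -0.015], "rot": [0, 0, 0]}, {"linear": [0, 0, -0.018], "rot": [0, 0, 0]}, {"linear": [0, 0, -0.018], "rot": [0, 0, 0]}, {"linear": [0, 0, -0.018], "rot": [0, 0, 0]}, {"linear": [0, 0, -0.018], "rot": [0, 0, 0]}, {"linear": [0, 0, -0.012], "rot": [0, 0, 0]}, {"linear": [0, 0, 0], "rot": [0, 0, 0]}]}}

```text
t: 16.85
ee_pos: [518.5, -402.6, 246.2]
tcp_rot: [[0.411, 0.912, 0.002], [0.912, -0.411, -0.002], [-0.001, 0.002, -1.0]]
force: [-0.3, 0.3, -0.2]
finger_gap: 66.2
grasp_force: 0.0
```

```bash
python3 -c "
from m import *
go(446,144,225)
x,y=518.3,-402.3
t=cam('top');s=cam('side')
ims=[]
for n,c in (('top',t),('side',s)):
  P=cloud(c); H,S,V=cv2.split(cv2.cvtColor(c['img'],cv2.COLOR_BGR2HSV))
  u,v=proj(c,[x,y,110])[0].astype(int)
  k=np.zeros((480,640),bool); k[v-25:v+25,u-25:u+25]=1; k&=(H>105)&(H<130)&(S>130); vv,uu=np.nonzero(k)
  print(n,'knob',onz(c,[[uu.mean(),vv.mean()]],128),len(uu),'disc',circfit(c,x,y,100,73.5,8))
  q=P[(np.hypot(P[...,0]-x,P[...,1]-y)<66)&(np.hypot(P[...,0]-x,P[...,1]-y)>25)&(P[...,2]>90)]
  print('plane',np.linalg.lstsq(np.c_[q[:,:2]-[x,y],np.ones(len(q))],q[:,2],rcond=None)[0],len(q))
  ims.append(cv2.resize(c['img'][v-40:v+40,u-40:u+40],None,fx=5,fy=5,interpolation=cv2.INTER_CUBIC))
cv2.imwrite('pics/placed.png',np.hstack(ims))
"
```

```text
t 16.85 pos [ 518.5 -402.6  246.2] d tool [ 468.6 -290.7   20.1] rot [0.14 0.05 0.05] F [-0.26  0.31 -0.23] T [-0.06  0.06 -0.07] gap 66.2 grip 0.0 q [-44.  22.  71.   0.  87. -20.]
top knob [[ 519.15945197 -401.39446881  128.        ]] 36 disc (np.float32(100.8748), np.float64(522.3), np.float64(-404.3))
plane [ -1.61274956   0.73122692 407.06668277] 3711
side knob [[nan nan nan]] 0 disc (np.float32(97.38671), np.float64(515.3), np.float64(-394.3))
plane [  0.65268986  -2.76876067 403.92172016] 7004<string>:11: RuntimeWarning: Mean of empty slice.
  ret = ret.dtype.type(ret / rcount)
```

View pics/placed.png

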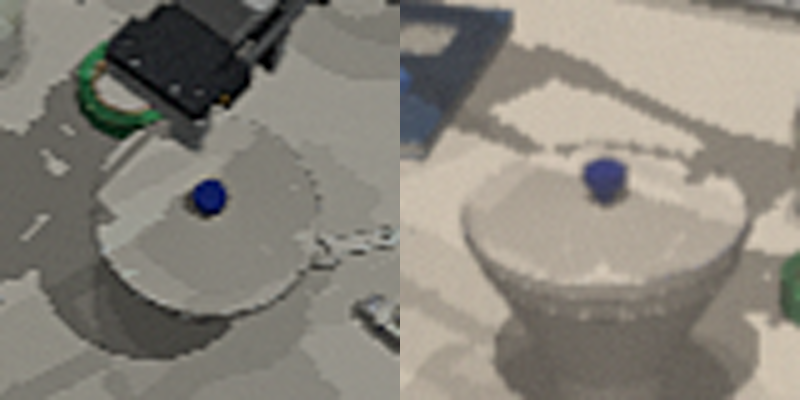

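The crop shows the cover seated flush and centred. The knob is at (208,197) in the top half and (605,180) in the side half, and its measured position is within about 1.5 mm of the rim centre. On to the blue catch.

{"op": "carry_out", "data": {"steps": [{"linear": [0.0234, -0.0145, 0], "rot": [0, 0, 0]}, {"linear": [0.0234, -0.0145, 0], "rot": [0, 0, 0]}, {"linear": [0.0234, -0.0145, 0], "rot": [0, 0, 0]}, {"linear": [0.0234, -0.0145, 0], "rot": [0, 0, 0]}, {"linear": [0.0234, -0.0145, 0], "rot": [0, 0, 0]}, {"linear": [0.0234, -0.0145, 0], "rot": [0, 0, 0]}, {"linear": [0.0234, -0.0145, 0], "rot": [0, 0, 0]}, {"linear": [0.0234, -0.0145, 0], "rot": [0, 0, 0]}, {"linear": [0.0234, -0.0145, 0], "rot": [0, 0, 0]}, {"linear": [0.0234, -0.0145, 0], "rot": [0, 0, 0]}], "fingers": -0.49}}

```text
t: 18.2
ee_pos: [481.6, -127.7, 244.5]
tcp_rot: [[0.411, 0.912, -0.0], [0.912, -0.411, 0.0], [0.0, -0.0, -1.0]]
force: [1.0, -0.1, 0.7]
finger_gap: 70.0
grasp_force: 0.0
```

{"op": "carry_out", "data": {"steps": [{"linear": [0.0234, -0.0145, 0], "rot": [0, 0, 0]}, {"linear": [0.0234, -0.0145, 0], "rot": [0, 0, 0]}, {"linear": [0.0234, -0.0145, 0], "rot": [0, 0, 0]}, {"linear": [0.0234, -0.0145, 0], "rot": [0, 0, 0]}, {"linear": [0.0234, -0.0145, 0], "rot": [0, 0, 0]}, {"linear": [0.0234, -0.0145, 0], "rot": [0, 0, 0]}, {"linear": [0.0234, -0.0145, 0], "rot": [0, 0, 0]}, {"linear": [0.0234, -0.0145, 0], "rot": [0, 0, 0]}, {"linear": [0.0234, -0.0145, 0], "rot": [0, 0, 0]}, {"linear": [0.0234, -0.0145, 0], "rot": [0, 0, 0]}]}}

```text
t: 19.45
ee_pos: [445.1, 144.9, 244.6]
tcp_rot: [[0.411, 0.912, 0.0], [0.912, -0.411, 0.0], [0.0, 0.0, -1.0]]
force: [0.7, -0.0, -0.8]
finger_gap: 70.0
grasp_force: 0.0
```

```bash
python3 -c "
from m import *
go(446,144,169)
c=cam('side'); H,S,V=cv2.split(cv2.cvtColor(c['img'],cv2.COLOR_BGR2HSV))
u,v=proj(c,[446,144,190])[0].astype(int); print(u,v)
a=cv2.resize(c['img'][v-22:v+22,u-25:u+25],None,fx=8,fy=8,interpolation=cv2.INTER_CUBIC)
c=cam('top');u,v=proj(c,[446,144,190])[0].astype(int); print(u,v)
b=cv2.resize(c['img'][v-22:v+22,u-25:u+25],None,fx=8,fy=8,interpolation=cv2.INTER_CUBIC)
cv2.imwrite('pics/blue.png',np.hstack([a,b]))
"
```

```text
t 19.45 pos [445.1 144.9 244.6] d tool [-0.5  1.2 75.6] rot [ 0.   -0.01  0.06] F [ 0.7  -0.03 -0.75] T [-0.08  0.08 -0.04] gap 70.0 grip 0.0 q [10.  5. 94.  0. 81. 34.]
293 174
194 215
```

View pics/blue.png

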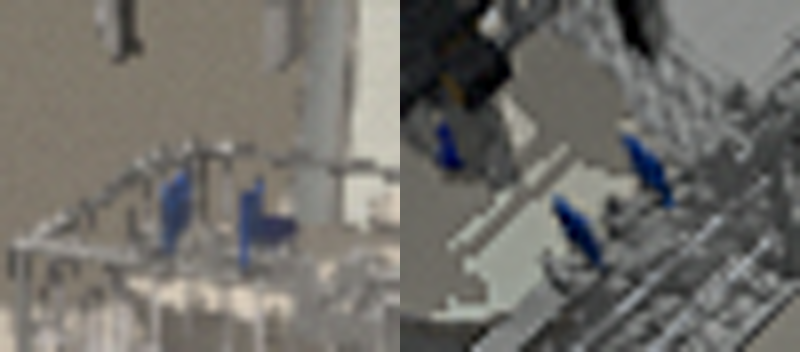

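The blue crop's side half shows tabs at columns 175 and 250 with fingertips at 115 and 282, so the tabs lie between the fingers. They sit about 3 mm toward +x, so I shift 3 mm along tool y and descend.

{"op": "carry_out", "data": {"steps": [{"linear": [0, 0.003, 0.01], "rot": [0, 0, 0]}, {"linear": [0, 0, 0.012], "rot": [0, 0, 0]}, {"linear": [0, 0, 0.012], "rot": [0, 0, 0]}, {"linear": [0, 0, 0.012], "rot": [0, 0, 0]}, {"linear": [0, 0, 0.01], "rot": [0, 0, 0]}, {"linear": [0, 0, 0.008], "rot": [0, 0, 0]}, {"linear": [0, 0, 0.006], "rot": [0, 0, 0]}, {"linear": [0, 0, 0.0035], "rot": [0, 0, 0]}, {"linear": [0, 0, 0.002], "rot": [0, 0, 0]}, {"linear": [0, 0, 0], "rot": [0, 0, 0]}]}}

```text
t: 20.8
ee_pos: [448.7, 142.4, 169.2]
tcp_rot: [[0.411, 0.912, 0.0], [0.912, -0.411, 0.0], [0.0, 0.0, -1.0]]
force: [0.7, 0.5, 0.9]
finger_gap: 70.4
grasp_force: 0.0
```

{"op": "carry_out", "data": {"steps": [{"linear": [0, 0, 0], "rot": [0, 0, 0]}, {"linear": [0, 0, 0], "rot": [0, 0, 0]}, {"linear": [0, 0, 0], "rot": [0, 0, 0]}, {"linear": [0, 0, 0], "rot": [0, 0, 0]}, {"linear": [0, 0, 0], "rot": [0, 0, 0]}, {"linear": [0, 0, 0], "rot": [0, 0, 0]}, {"linear": [0, 0, 0], "rot": [0, 0, 0]}, {"linear": [0, 0, 0], "rot": [0, 0, 0]}, {"linear": [0, 0, 0], "rot": [0, 0, 0]}, {"linear": [0, 0, 0], "rot": [0, 0, 0]}], "fingers": 1, "newtons": 15}}

```text
t: 22.05
ee_pos: [448.0, 142.6, 169.2]
tcp_rot: [[0.411, 0.912, -0.001], [0.912, -0.411, 0.001], [0.0, -0.001, -1.0]]
force: [-4.7, 2.5, 4.6]
finger_gap: 21.4
grasp_force: 15.0
```

The blue catch is fully squeezed: the gap reads 21.4 mm against a 22 mm span. I open, rise and move to the red catch.

{"op": "carry_out", "data": {"steps": [{"linear": [0, 0, 0], "rot": [0, 0, 0]}, {"linear": [0, 0, 0], "rot": [0, 0, 0]}, {"linear": [0, 0, 0], "rot": [0, 0, 0]}, {"linear": [0, 0, 0], "rot": [0, 0, 0]}, {"linear": [0, 0, 0], "rot": [0, 0, 0]}, {"linear": [0, 0, -0.005], "rot": [0, 0, 0]}, {"linear": [0, 0, -0.015], "rot": [0, 0, 0]}, {"linear": [0, 0, -0.015], "rot": [0, 0, 0]}, {"linear": [0, 0, -0.015], "rot": [0, 0, 0]}, {"linear": [0, 0, -0.01], "rot": [0, 0, 0]}], "fingers": -0.49}}

```text
t: 23.3
ee_pos: [449.2, 142.4, 230.7]
tcp_rot: [[0.411, 0.912, 0.002], [0.912, -0.411, 0.0], [0.001, 0.002, -1.0]]
force: [-0.9, 0.5, 0.5]
finger_gap: 70.1
grasp_force: 0.0
```

{"op": "carry_out", "data": {"steps": [{"linear": [0, 0.012, 0], "rot": [0, 0, 0]}, {"linear": [0, 0.016, 0], "rot": [0, 0, 0]}, {"linear": [0, 0.018, 0], "rot": [0, 0, 0]}, {"linear": [0, 0.018, 0], "rot": [0, 0, 0]}, {"linear": [0, 0.018, 0], "rot": [0, 0, 0]}, {"linear": [0, 0.018, 0], "rot": [0, 0, 0]}, {"linear": [0, 0.018, 0], "rot": [0, 0, 0]}, {"linear": [0, 0.016, 0], "rot": [0, 0, 0]}, {"linear": [0, 0.012, 0], "rot": [0, 0, 0]}, {"linear": [0, 0.005, 0], "rot": [0, 0, 0]}]}}

```text
t: 24.55
ee_pos: [587.0, 80.0, 229.0]
tcp_rot: [[0.411, 0.912, -0.0], [0.912, -0.411, 0.0], [0.0, -0.0, -1.0]]
force: [-0.2, -0.5, 0.9]
finger_gap: 70.0
grasp_force: 0.0
```

```bash
python3 -c "
from m import *
go(586,80.7,169)
c=cam('side'); H,S,V=cv2.split(cv2.cvtColor(c['img'],cv2.COLOR_BGR2HSV))
u,v=proj(c,[586,80.7,190])[0].astype(int)
a=cv2.resize(c['img'][v-22:v+22,u-25:u+25],None,fx=8,fy=8,interpolation=cv2.INTER_CUBIC)
c=cam('top');u,v=proj(c,[520,110,180])[0].astype(int)
b=cv2.resize(c['img'][v-29:v+29,u-33:u+33],None,fx=6,fy=6,interpolation=cv2.INTER_CUBIC)[:a.shape[0]]
b=cv2.copyMakeBorder(b,0,a.shape[0]-b.shape[0],0,0,cv2.BORDER_CONSTANT)
cv2.imwrite('pics/red.png',np.hstack([a,b])); 
P=cloud(c); H,S,V=cv2.split(cv2.cvtColor(c['img'],cv2.COLOR_BGR2HSV))
on=(P[...,2]>160)&(P[...,2]<200)&(P[...,0]>400)&(P[...,0]<640)
blobs(c,P,on&(H>105)&(H<130)&(S>130)); blobs(c,P,on&((H<8)|(H>172))&(S>130))
"
```

```text
t 24.55 pos [587.  80. 229.] d tool [ 0.2 -1.1 60. ] rot [-0.02 -0.    0.03] F [-0.22 -0.46  0.93] T [-0.12  0.06 -0.01] gap 70.0 grip 0.0 q [ 1. 17. 82.  0. 82. 25.]
  px [197.2 215.7] A 15 med [456. 143. 172.] zmax 190.0
  px [193.2 219.2] A 16 med [438. 149. 176.] zmax 191.0
  px [233.2 183.3] A 25 med [604.  74. 180.] zmax 191.0
  px [224.  191.2] A 21 med [564.  89. 179.] zmax 191.0
```

View pics/red.png

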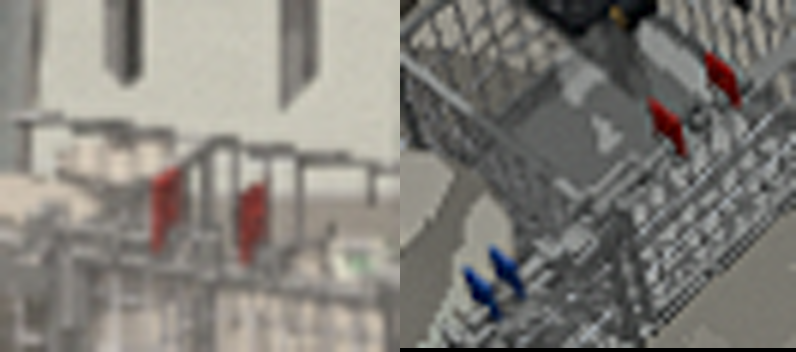

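The red crop shows the red tabs at (165,210) and (253,222) between the fingertips at columns 124 and 298. In the top half the blue tabs at (481,293) and (506,272) are now close together, so they stayed back. I descend and squeeze.

{"op": "carry_out", "data": {"steps": [{"linear": [0, -0.0005, 0.01], "rot": [0, 0, 0]}, {"linear": [0, 0, 0.01], "rot": [0, 0, 0]}, {"linear": [0, 0, 0.01], "rot": [0, 0, 0]}, {"linear": [0, 0, 0.01], "rot": [0, 0, 0]}, {"linear": [0, 0, 0.008], "rot": [0, 0, 0]}, {"linear": [0, 0, 0.006], "rot": [0, 0, 0]}, {"linear": [0, 0, 0.004], "rot": [0, 0, 0]}, {"linear": [0, 0, 0.0015], "rot": [0, 0, 0]}, {"linear": [0, 0, 0], "rot": [0, 0, 0]}, {"linear": [0, 0, 0], "rot": [0, 0, 0]}]}}

```text
t: 25.9
ee_pos: [586.1, 80.5, 170.0]
tcp_rot: [[0.411, 0.912, 0.001], [0.912, -0.411, 0.0], [0.0, 0.001, -1.0]]
force: [-0.3, -0.1, 0.0]
finger_gap: 70.4
grasp_force: 0.0
```

{"op": "carry_out", "data": {"steps": [{"linear": [0, 0, 0], "rot": [0, 0, 0]}, {"linear": [0, 0, 0], "rot": [0, 0, 0]}, {"linear": [0, 0, 0], "rot": [0, 0, 0]}, {"linear": [0, 0, 0], "rot": [0, 0, 0]}, {"linear": [0, 0, 0], "rot": [0, 0, 0]}, {"linear": [0, 0, 0], "rot": [0, 0, 0]}, {"linear": [0, 0, 0], "rot": [0, 0, 0]}, {"linear": [0, 0, 0], "rot": [0, 0, 0]}, {"linear": [0, 0, 0], "rot": [0, 0, 0]}, {"linear": [0, 0, 0], "rot": [0, 0, 0]}], "fingers": 1, "newtons": 35}}

```text
t: 27.15
ee_pos: [586.5, 80.3, 169.8]
tcp_rot: [[0.411, 0.912, 0.001], [0.912, -0.411, -0.0], [0.0, 0.001, -1.0]]
force: [4.5, -3.0, -0.8]
finger_gap: 20.6
grasp_force: 35.0
```

{"op": "carry_out", "data": {"steps": [{"linear": [-0.0034, 0.0006, 0], "rot": [0, 0, -2]}, {"linear": [-0.0051, 0.0001, 0], "rot": [0, 0, -3]}, {"linear": [-0.0068, 0.0002, 0], "rot": [0, 0, -4]}, {"linear": [-0.0068, 0.0002, 0], "rot": [0, 0, -4]}, {"linear": [-0.0068, 0.0002, 0], "rot": [0, 0, -4]}, {"linear": [-0.0068, 0.0002, 0], "rot": [0, 0, -4]}, {"linear": [-0.0068, 0.0002, 0], "rot": [0, 0, -4]}, {"linear": [-0.0068, 0.0002, 0], "rot": [0, 0, -4]}, {"linear": [0, 0, 0], "rot": [0, 0, 0]}, {"linear": [0, 0, 0], "rot": [0, 0, 0]}]}}

```text
t: 28.4
ee_pos: [579.5, 34.2, 169.8]
tcp_rot: [[-0.081, 0.997, 0.003], [0.997, 0.081, 0.004], [0.004, 0.004, -1.0]]
force: [6.5, 2.8, -2.9]
finger_gap: 21.1
grasp_force: 35.1
```

```bash
python3 -c "
from m import *
go(586,80.7,170)
c=cam('top'); P=cloud(c); H,S,V=cv2.split(cv2.cvtColor(c['img'],cv2.COLOR_BGR2HSV))
on=(P[...,2]>155)&(P[...,2]<205)&(P[...,0]>400)&(P[...,0]<680)
blobs(c,P,on&((H<8)|(H>172))&(S>110),2); print(proj(c,robot.state()['ee_pos']))
"
```

```text
t 28.4 pos [579.5  34.2 169.8] d tool [45.8 10.2  0. ] rot [ 0.15 -0.28 28.94] F [ 6.48  2.75 -2.94] T [ 0.3  -1.07 -0.54] gap 21.1 grip 35.1 q [-4. 17. 89.  0. 73. -8.]
  px [243.8 191.6] A 13 med [586.  30. 176.] zmax 196.0
[[242.03208985 193.36965132]]
```

The gate has moved 29° with the grip holding and small forces. I continue the arc.

{"op": "carry_out", "data": {"steps": [{"linear": [-0.0085, 0.0008, 0], "rot": [0, 0, -5]}, {"linear": [-0.0085, 0.0006, 0], "rot": [0, 0, -5]}, {"linear": [-0.0085, 0.0004, 0], "rot": [0, 0, -5]}, {"linear": [-0.0085, 0.0004, 0], "rot": [0, 0, -5]}, {"linear": [-0.0085, 0.0004, 0], "rot": [0, 0, -5]}, {"linear": [-0.0085, 0.0004, 0], "rot": [0, 0, -5]}, {"linear": [-0.0085, 0.0004, 0], "rot": [0, 0, -5]}, {"linear": [0, 0, 0], "rot": [0, 0, 0]}, {"linear": [0, 0, 0], "rot": [0, 0, 0]}, {"linear": [0, 0, 0], "rot": [0, 0, 0]}]}}

```text
t: 29.7
ee_pos: [602.2, -20.6, 169.8]
tcp_rot: [[-0.638, 0.77, 0.003], [0.77, 0.638, 0.003], [0.0, 0.004, -1.0]]
force: [5.1, 0.5, -2.2]
finger_gap: 20.7
grasp_force: 35.1
```

{"op": "carry_out", "data": {"steps": [{"linear": [-0.0085, 0.0006, 0], "rot": [0, 0, -5]}, {"linear": [-0.0085, 0.0004, 0], "rot": [0, 0, -5]}, {"linear": [-0.0085, 0.0004, 0], "rot": [0, 0, -5]}, {"linear": [-0.0085, 0.0004, 0], "rot": [0, 0, -5]}, {"linear": [-0.0085, 0.0004, 0], "rot": [0, 0, -5]}, {"linear": [-0.0085, 0.0004, 0], "rot": [0, 0, -5]}, {"linear": [-0.0034, 0.0001, 0], "rot": [0, 0, -2]}, {"linear": [0, 0, 0], "rot": [0, 0, 0]}, {"linear": [0, 0, 0], "rot": [0, 0, 0]}, {"linear": [0, 0, 0], "rot": [0, 0, 0]}]}}

```text
t: 30.95
ee_pos: [645.9, -50.3, 169.8]
tcp_rot: [[-0.949, 0.315, 0.001], [0.315, 0.949, 0.003], [-0.0, 0.003, -1.0]]
force: [4.0, 2.8, -0.5]
finger_gap: 20.9
grasp_force: 35.2
```

```bash
python3 -c "
from m import *
go(586,80.7,170)
o=[]
for n in ('top','side'):
  c=cam(n); u,v=proj(c,[600,-120,100])[0].astype(int)
  o.append(cv2.resize(c['img'][v-75:v+65,u-70:u+70],(400,400),interpolation=cv2.INTER_CUBIC))
cv2.imwrite('pics/open.png',np.hstack(o))
"
```

```text
t 30.95 pos [645.9 -50.3 169.8] d tool [ 98.1 105.5   0. ] rot [ 0.14 -0.12 95.96] F [ 4.03  2.82 -0.53] T [ 0.56 -0.91 -0.56] gap 20.9 grip 35.2 q [-11.  23.  80.   0.  77. -82.]
```

View pics/open.png

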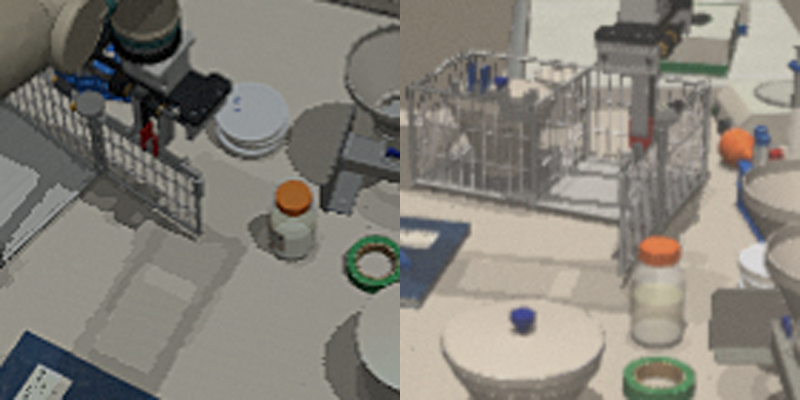

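The picture shows the gate wide open, with its free end at (200,235) in the top half. The red tabs are still in the fingers and the gate is clear of the bottle at (293,215). The cover is still seated on the funnel at (523,330) in the side half. The tool has turned 96°, about 1.67 rad. Handing in.

```bash
python3 -c "
from station import robot
print(robot.hand_in())"
```

```text
the job is handed in; nothing more can be done
None
```

I handed the job in: the cover is seated on the funnel, the blue catch is squeezed back, and the gripper is holding the gate open at about 96° (1.67 rad); the hand-in returned no score.

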